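Aim the fume nozzle at the board and seat it

TASK

Turn the white nozzle of the fume extractor until its mouth points at the green circuit board in the white board holder, then push the nozzle straight down until it sits fully home on its collar and the red band is hidden. Do not push it down before it points at the board, and leave it pointing there; do not shift the board holder, the screw case, the mug or the red screwdriver.

Things in the scene. Friction and masses are not known exactly. Their poses are not given: they have to be found in the camera images.
- extractor: bench fume extractor, fixed: a grey box 140x140 mm in plan, 70 mm high, on rubber feet, with a black round collar 82 mm across on top (collar's top 85 mm above the bench). Origin on the bench under the middle of the box, z up; the nozzle turns about the vertical line through it. Its front, with a rocker switch, is its -x side
- nozzle_axis (a point): point on the turning axis at the lower rim of the white nozzle (97 mm above the bench when up, 85 mm when home). x points out of the nozzle's mouth, z up; it turns and sinks with the nozzle. The nozzle is a barrel 68 mm across and 46 mm high, with a flat flared scoop standing out to one side: its mouth is 84 mm wide, 117 mm from the axis, the scoop between 9 and 41 mm above this point. Yellow stripes on scoop and knob point towards the mouth
- knob_top (a point): middle of the flat top of the nozzle's grip: a round black fluted knob, 44 mm across and 46 mm high, upright on the barrel on the turning axis (top 189 mm above the bench when up, 177 mm when home); same axes as nozzle_axis. Grip it at any yaw, about halfway up, from above
- swivel (a joint): angle of the nozzle about the vertical axis in rad, counter-clockwise from above positive; 0 = mouth towards the extractor's front (its -x). Free from -3.6 to 3.6 with light friction (0.08 N m), stays where it is left. It starts facing roughly towards the robot
- nozzle (a joint): how far the nozzle has been pushed down, in m: 0 = up (a red band 12 mm high shows under the barrel), 0.012 = home (band hidden). A stiff push fit: it takes about 10 N all the way, stays where it is left, and stops hard at 0.012 on the collar
- holder: loose white board holder (spring vice), 78x150x42 mm, 0.42 kg, lying flat with a green circuit board; to the left or to the right of the extractor. Origin under the middle of its base, long side along its y
- board (a point): middle of the green circuit board (about 65x45 mm) in the holder, 24 mm from the middle of the holder along its +y, 25 mm above the bench: what the nozzle has to point at (seen from above)
- case: loose flat blue screw case with clear lid, 185x114x27 mm, on the other side of the extractor from the board holder; leave alone. Origin under its middle
- mug: loose black and white mug, 82x114x97 mm, at the back left; leave alone. Origin under its middle
- red_driver: loose red screwdriver, 165 mm long, 21 mm thick, at the back right; leave alone. Origin under its middle

How it is judged:
By the outcome, as a careful person would: the job done as asked, in the order asked, and still so for the second after the job is handed in, with the robot touching nothing.
It also fails if it takes over 51 s, if anything falls off the work surface, if the arm or the gripper's body presses on something with over 40 N, if the wrist force passes 120 N, or if a joint passes its speed limit or range.

ROBOT

A 6-joint arm with a two-finger parallel gripper is mounted at the origin on a cart in front of the work surface, level with it; the furniture and walls round the work are solid. World frame = base frame: x ahead of the robot, y to its left, z up, the work surface at z = 0. Lengths are in m, angles in rad, forces in N, time in s.
With the tool pointing down it reaches from about 0.425 to 0.95 m from the base axis. Payload 3.5 kg.
Tool frame: the origin (TCP) lies midway between the tips of the shut fingers; the grasp point (between the pads) lies 19 mm behind it; z points along the fingers, y is the line along which they close (so a half turn about z gives the same grasp; the last joint's range is limited). The gripper opens to 85 mm and grips with 20 to 120 N. Pads are 22 mm wide; open, the fingers measure 114 mm over their backs; the gripper's body (76 mm by 85 mm) begins 54 mm behind the grasp point. The pads swing forward as they close: fully open they stand 13 mm farther back than shut.
Start: joints at [-1.38, 0.286, 1.577, -0, 1.279, -0.15], TCP at [0.226, -0.636, 0.231] pointing down, gripper open.
Joint ranges: [-2.77, 2.77], [-0.9, 2.22], [0.21, 2.48], [-1.53, 4.67], [0.24, 2.81], [-2.84, 2.84]. Speed limits (rad/s): [2.79, 2.79, 3.14, 3.14, 3.14, 3.14].

INTERFACE

Orientations are given as a unit quaternion [x, y, z, w].
In Python, from plant import ctrl gives the robot as it stands. The module is installed in compiled form; this text tells all that it offers.
- The arm moves only by the shell command python3 -m inch 'ROWS' [FORCE]. ROWS is JSON, a list of rows, each a list of 5 numbers: the closure, from 0 (fully open) to 1 (shut), then the shift along the tool's x, y, z in m, then the turn about the tool's z in degrees. A call has 1 to 5 rows; each row is the pose to reach, as a shift and turn from the pose commanded when the call began, along the tool's axes at that moment; what a row does not reach only later rows make up. A row lasts 1/12 s, in which the tool goes at most 41.7 mm and 7.16 degrees, less where a joint would pass 70% of its speed; a pose out of reach is approached as far as the arm can. A call with a gripper value outside its range is refused whole. The fingers move at their own pace and stop on an object; FORCE is the grip in N (left out, the last holds). Time passes only in rows, so rows that repeat a pose let the fingers close. It gives the time, the measured TCP pose, the force, the opening and the grip force at its end, in the units of the state.
- ctrl.get_state(): the state, without advancing time (a new reading comes with each control period).
- ctrl.read_camera(name): name is "scene" or "top"; returns a dict with "pixels" (384x512x3 uint8, red, green, blue), "depth" (384x512 float32, m along the optical axis (not along the pixel's ray), 0 where there is no reading), "fx", "fy", "cx", "cy" (pixels), "xyz" and "rotation" of the camera in the world. Camera axes: x right, y down, z forward; pixel columns grow to the right and rows downward; lengths in m; the calibration is good to about 2 mm. A picture is of the moment at which its call begins.
- ctrl.sign_off(): hands the job in; it is judged then, once.
Trained networks look in a picture, given as the dict that the camera call returned (one of the last four; its "shot" number tells which), for a name from the list of things; names that differ only in an ending like _2 or _b are one class to them, and where a whole thing is asked for, a point or a joint stands for the part that bears it (a point fixed in the world has none). Each returns a list of dicts, best first, with "score" (0 to 1); they miss things now and then, are a little off and sometimes report something else, mostly with a low value. They report only what shows in the picture. A call takes as long as a camera call.
- ctrl.spot_in(query, picture): "at" ([column, row] in pixels, amid what is visible of it).
- ctrl.tip_of(query, picture): "at" ([column, row] in pixels: a listed point, or the origin of a listed thing).
The state is a dict: "time": time; "qpos": joint angles; "dq": joint speeds; "joint_efforts": joint torques, N m; "eef_pos": TCP position; "tcp_rot": TCP orientation; "contact_force": force on the tool from outside, world axes, zero at the start; "wrist_torque": the same for the moment, N m; "opening": opening from 0.0 (shut) to 1.0 (fully open); "finger_force": force on a finger pad.
Only numpy, scipy, OpenCV 4.12 (cv2) and the standard library are available. Lean on these libraries where they do the work, as an engineer would, in place of code of your own. Each camera call takes 0.05 s, during which the arm holds its last target. There are 200 camera calls.

## Working session

There is one attempt and no reset: what is moved stays moved. The work goes in short steps, Python scripts to look and compute and a shell command to move; the robot and the scene stay as the last step left them, time stands still between calls to the robot, and variables do not carry over. Pictures are saved under pics/ and viewed, at most 10 in all, crops included, and the job is handed in when it is done.

```bash
mkdir -p pics; cat > h.py <<'E'
import numpy as np, cv2
from plant import ctrl
def px(p,uv,z=None):
    u,v=uv; R=np.array(p["rotation"]); 
    if R.shape!=(3,3):
        from scipy.spatial.transform import Rotation as Q; R=Q.from_quat(R).as_matrix()
    o=np.array(p["xyz"]); d=R@np.array([(u-p["cx"])/p["fx"],(v-p["cy"])/p["fy"],1])
    if z is None:
        s=p["depth"][int(round(v)),int(round(u))]
    else: s=(z-o[2])/d[2]
    return o+s*d
def save(p,n): cv2.imwrite(f"pics/{n}.png",p["pixels"][:,:,::-1])
E
python3 - <<'E'
from h import *
np.set_printoptions(precision=4,suppress=True)
Z=dict(extractor=0,nozzle_axis=.097,knob_top=.189,holder=0,board=.025)
for n in("top","scene"):
    p=ctrl.read_camera(n); save(p,n+"1"); print(n,p["xyz"])
    for q,z in Z.items():
        for r in ctrl.tip_of(q,p)[:2]: print("tip",q,r["score"],r["at"],px(p,r["at"],z))
    for q in("board","knob_top","holder","case"):
        for r in ctrl.spot_in(q,p)[:1]: print("spot",q,r["score"],r["at"],px(p,r["at"]))
s=ctrl.get_state();print(s["time"],s["eef_pos"],s["tcp_rot"],s["contact_force"])
E
```

```text
top [0.4875 0.006  1.2524]
tip extractor 0.92 [258.6, 251.5] [ 0.4617 -0.055   0.    ]
tip nozzle_axis 0.78 [259.9, 251.8] [ 0.4628 -0.0538  0.097 ]
tip knob_top 0.92 [261.3, 252.9] [ 0.4619 -0.0525  0.189 ]
tip holder 0.61 [153.1, 253.4] [0.4649 0.2581 0.    ]
tip board 0.65 [138.7, 254.6] [0.4631 0.2947 0.025 ]
tip board 0.23 [257.9, 254.1] [ 0.4548 -0.0515  0.025 ]
spot knob_top 0.8 [264.3, 271.2] [ 0.4124 -0.0618  0.1373]
spot holder 0.63 [154.8, 255.3] [0.4595 0.2507 0.0124]
spot case 0.98 [352.7, 243.3] [ 0.4784 -0.3299  0.0301]
scene [-0.2982  0.6585  0.8476]
tip extractor 0.71 [282.5, 225.0] [ 0.4672 -0.0376  0.    ]
tip nozzle_axis 0.71 [285.1, 198.8] [ 0.4681 -0.0441  0.097 ]
tip nozzle_axis 0.59 [283.2, 224.7] [0.3794 0.0397 0.097 ]
tip holder 0.96 [203.0, 266.3] [0.4651 0.2532 0.    ]
tip board 0.79 [196.9, 264.8] [0.4574 0.2752 0.025 ]
spot board 0.95 [199.4, 269.4] [0.4401 0.2781 0.0233]
spot knob_top 0.87 [294.1, 194.7] [ 0.424  -0.0376  0.1396]
spot holder 0.82 [201.0, 266.4] [0.4475 0.2686 0.0228]
spot case 0.65 [319.7, 182.0] [ 0.5441 -0.2719  0.0244]
1.0 [ 0.2256 -0.6361  0.2313] [ 0.9855  0.1696 -0.     -0.    ] [-0.5354 -0.6901  0.0541]
```

```bash
python3 -c "
import cv2
a=cv2.imread('pics/top1.png')[190:310,100:420]
cv2.imwrite('pics/top1c.png',cv2.resize(a,(800,300),interpolation=cv2.INTER_CUBIC))"
```

```text
(no output)
```

View pics/top1c.png

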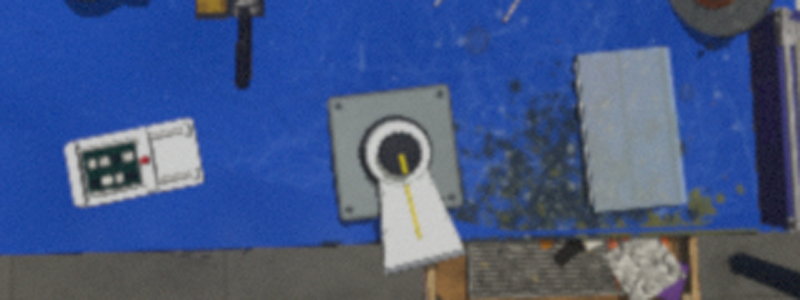

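View pics/scene1.png

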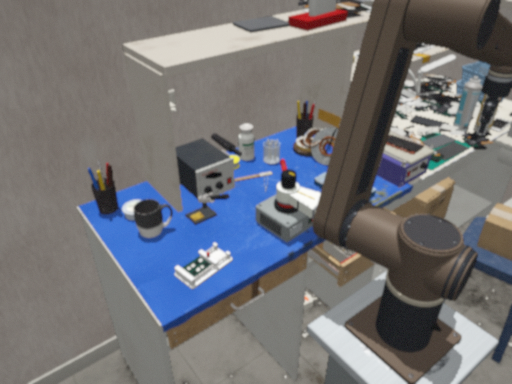

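```bash
cat >> h.py <<'E'
def cloud(p,u0,u1,v0,v1):
    V,U=np.mgrid[v0:v1,u0:u1]; V=V.ravel();U=U.ravel(); R=np.array(p["rotation"])
    d=np.stack([(U-p["cx"])/p["fx"],(V-p["cy"])/p["fy"],np.ones(len(U))])*p["depth"][V,U]
    return (R@d).T+np.array(p["xyz"]), p["pixels"][V,U].astype(int), U, V
E
python3 - <<'E'
from h import *
np.set_printoptions(precision=4,suppress=True)
p=ctrl.read_camera("top")
P,C,U,V=cloud(p,110,420,190,310)
r,g,b=C.T
def st(n,m): print(n,m.sum(),np.median(P[m],0),P[m].mean(0), U[m].mean(),V[m].mean())
k=(abs(P[:,2]-.189)<.012)&(abs(P[:,0]-.46)<.06)&(abs(P[:,1]+.05)<.06); st("knob",k)
print(P[k].min(0),P[k].max(0))
y=(r>150)&(g>130)&(b<90)&(P[:,2]>.1)&(P[:,2]<.15)&(abs(P[:,1]+.05)<.1); st("stripe",y); print(P[y])
w=(P[:,2]>.122)&(P[:,2]<.155)&(P[:,0]<.42)&(abs(P[:,1]+.05)<.1)&(r>130); st("scoop",w)
h=(P[:,2]>.008)&(P[:,2]<.06)&(P[:,1]>.18)&(P[:,1]<.36)&(abs(P[:,0]-.46)<.08)&(r>60); st("hold",h)
hm=(U<190)&(V>230)&(V<280)&(b<r+50)&(b<g+50); st("holdcol",hm)
rect=cv2.minAreaRect(np.stack([U[hm],V[hm]],1).astype(np.float32));print(rect)
bd=(U<165)&(V>235)&(V<280)&(g>r+8)&(b<g+15)&(r<110); st("board",bd)
rb=cv2.minAreaRect(np.stack([U[bd],V[bd]],1).astype(np.float32));print(rb,px(p,rb[0],.025))
box=(P[:,2]>.06)&(P[:,2]<.08)&(abs(P[:,1]+.05)<.12)&(abs(P[:,0]-.46)<.12)
print("box",cv2.minAreaRect(P[box][:,:2].astype(np.float32)))
E
```

```text
Traceback (most recent call last):
  File "h.py", line 16, in cloud
    return (R@d).T+np.array(p["xyz"]), p["pixels"][V,U].astype(int), U, V
            ~^~
ValueError: matmul: Input operand 1 has a mismatch in its core dimension 0, with gufunc signature (n?,k),(k,m?)->(n?,m?) (size 3 is different from 4)
```

```bash
sed -i 's/    return (R@d)/    from scipy.spatial.transform import Rotation as Q; R=Q.from_quat(R).as_matrix() if R.shape!=(3,3) else R\n    return (R@d)/' h.py
cat > m.py <<'E'
from h import *
np.set_printoptions(precision=4,suppress=True)
p=ctrl.read_camera("top")
P,C,U,V=cloud(p,110,420,190,310)
r,g,b=C.T
def st(n,m): print(n,m.sum(),np.median(P[m],0),P[m].mean(0), U[m].mean(),V[m].mean())
k=(abs(P[:,2]-.189)<.012)&(abs(P[:,0]-.46)<.06)&(abs(P[:,1]+.05)<.06); st("knob",k)
print(P[k].min(0),P[k].max(0))
y=(r>150)&(g>130)&(b<90)&(P[:,2]>.1)&(P[:,2]<.15)&(abs(P[:,1]+.05)<.1); st("stripe",y); print(P[y][::3])
w=(P[:,2]>.122)&(P[:,2]<.155)&(P[:,0]<.42)&(abs(P[:,1]+.05)<.1)&(r>130); st("scoop",w)
hm=(U<190)&(V>230)&(V<280)&(b<r+50)&(b<g+50); st("holdcol",hm)
rect=cv2.minAreaRect(np.stack([U[hm],V[hm]],1).astype(np.float32));print(rect,px(p,rect[0],.02))
bd=(U<165)&(V>235)&(V<280)&(g>r+8)&(b<g+15)&(r<110); st("board",bd)
rb=cv2.minAreaRect(np.stack([U[bd],V[bd]],1).astype(np.float32));print(rb,px(p,rb[0],.025))
box=(P[:,2]>.06)&(P[:,2]<.08)&(abs(P[:,1]+.05)<.12)&(abs(P[:,0]-.46)<.12)
print("box",cv2.minAreaRect(P[box][:,:2].astype(np.float32)))
E
python3 m.py
```

```text
knob 243 [ 0.4666 -0.0489  0.1898] [ 0.4664 -0.0487  0.1895] 259.7366255144033 251.1440329218107
[ 0.444  -0.0697  0.1801] [ 0.4871 -0.0266  0.1951]
stripe 0 [nan nan nan] [nan nan nan] nan nan
[]
scoop 733 [ 0.3836 -0.0651  0.1394] [ 0.3842 -0.0661  0.1394] 266.343792633015 282.0600272851296
holdcol 1426 [0.4615 0.2538 0.0209] [0.4613 0.2533 0.0228] 153.14095371669003 254.82608695652175
((153.07693481445312, 254.8845977783203), (27.260143280029297, 53.1474723815918), 78.69007110595703) [0.461  0.2542 0.02  ]
board 246 [0.4564 0.2771 0.0254] [0.4582 0.2792 0.0256] 144.0487804878049 256.1788617886179
((144.0, 256.5), (17.062105178833008, 21.37666130065918), 78.69007110595703) [0.4572 0.2794 0.025 ]
box ((0.4663795530796051, -0.04906590282917023), (0.14020268619060516, 0.14045707881450653), 4.956518173217773)
  return _methods._mean(a, axis=axis, dtype=dtype,
  ret = um.true_divide(
m.py:6: RuntimeWarning: Mean of empty slice.
  def st(n,m): print(n,m.sum(),np.median(P[m],0),P[m].mean(0), U[m].mean(),V[m].mean())
  ret = ret.dtype.type(ret / rcount)
```

```bash
cat > d.py <<'E'
import sys
from h import *
from scipy.spatial.transform import Rotation as Q
np.set_printoptions(precision=4,suppress=True)
s=ctrl.get_state(); R=Q.from_quat(s["tcp_rot"]).as_matrix()
t=np.array([float(a) for a in sys.argv[1:4]])
print("t",s["time"],"tcp",np.array(s["eef_pos"]),"yaw",np.degrees(np.arctan2(R[1,0],R[0,0])),"q",np.array(s["qpos"]),"F",np.array(s["contact_force"]),"op",s["opening"],s["finger_force"])
print("tool delta",R.T@(t-np.array(s["eef_pos"])))
E
python3 -m inch '[[0,0.013,-0.015,0,-3],[0,0.04,-0.045,0,-10],[0,0.067,-0.075,0,-17],[0,0.093,-0.104,0,-24],[0,0.12,-0.134,0,-31]]' 60
python3 d.py .4664 -.0488 .231
```

```text
time: 1.52
eef_pos: [0.2942, -0.4683, 0.2313]
tcp_rot: [0.903, 0.429, 0.0, 0.0]
contact_force: [1.5, -0.1, 0.2]
opening: 0.999
finger_force: 0.0
t 1.5167 tcp [ 0.2942 -0.4683  0.2313] yaw 50.82142722881365 q [-1.1934  0.0177  1.8787  0.0001  1.245  -0.5097] F [ 1.4927 -0.0858  0.1615] op 0.9989011096195158 0.0
tool delta [ 0.434  -0.1315  0.0002]
```

```bash
python3 -m inch '[[0,0.038,-0.0115,0,-6],[0,0.076,-0.023,0,-12],[0,0.114,-0.0345,0,-18],[0,0.152,-0.046,0,-24],[0,0.19,-0.0575,0,-30]]'
python3 d.py .4664 -.0488 .231
```

```text
time: 1.93
eef_pos: [0.3707, -0.2848, 0.2316]
tcp_rot: [0.762, 0.648, 0.0, 0.0]
contact_force: [0.7, -0.6, 0.2]
opening: 1.001
finger_force: 0.0
t 1.9333 tcp [ 0.3707 -0.2848  0.2316] yaw 80.79344213858988 q [-0.8727 -0.1876  2.069   0.0001  1.2592 -0.712 ] F [ 0.6758 -0.6375  0.1676] op 1.0006921580987256 0.0
tool delta [0.2482 0.0567 0.0005]
```

```bash
python3 -m inch '[[0,0.038,0.0088,0,-6],[0,0.076,0.0175,0,-12],[0,0.114,0.026,0,-18],[0,0.152,0.035,0,-24],[0,0.19,0.0436,0,-30]]'
python3 d.py .4664 -.0488 .231
```

```text
time: 2.35
eef_pos: [0.445, -0.1045, 0.2318]
tcp_rot: [0.568, 0.823, 0.0, 0.001]
contact_force: [1.8, 0.5, -0.1]
opening: 0.998
finger_force: 0.0
t 2.35 tcp [ 0.445  -0.1045  0.2318] yaw 110.80858700729723 q [-0.4531 -0.2143  2.091   0.      1.2635 -0.8163] F [ 1.8345  0.5357 -0.1438] op 0.9981217527753792 0.0
tool delta [0.0444 0.0397 0.0008]
```

```bash
python3 -m inch '[[0,0.022,0.02,0,0],[0,0.043,0.039,0,0],[0,0.0435,0.0395,0,0],[0,0.0435,0.0395,0,0],[0,0.0435,0.0395,0,0]]'
python3 d.py .4664 -.0488 .151
```

```text
time: 2.77
eef_pos: [0.4663, -0.0519, 0.2314]
tcp_rot: [0.57, 0.822, -0.0, 0.0]
contact_force: [0.7, 0.8, 0.8]
opening: 1.001
finger_force: 0.0
t 2.7667 tcp [ 0.4663 -0.0519  0.2314] yaw 110.55744975489398 q [-0.3273 -0.1825  2.0651 -0.0005  1.2588 -0.686 ] F [0.7322 0.8286 0.7684] op 1.0013036632336076 0.0
tool delta [0.0029 0.0012 0.0804]
```

```bash
python3 -m inch '[[0,0.003,0.001,0.02,0],[0,0.003,0.001,0.045,0],[0,0.003,0.001,0.07,0],[0,0.003,0.001,0.082,0],[0,0.003,0.001,0.082,0]]'
python3 -m inch '[[0,0,0,0,0],[0.3,0,0,0,0],[0.5,0,0,0,0],[0.6,0,0,0,0],[0.6,0,0,0,0]]' 60
python3 -m inch '[[0.7,0,0,0,0],[0.7,0,0,0,0],[0.7,0,0,0,0],[0.7,0,0,0,0],[0.7,0,0,0,0]]' 60
python3 d.py .4664 -.0488 .149
```

```text
time: 3.18
eef_pos: [0.4635, -0.0491, 0.1458]
tcp_rot: [0.571, 0.821, -0.001, -0.003]
contact_force: [-0.3, 0.2, 0.4]
opening: 0.999
finger_force: 0.0
time: 3.6
eef_pos: [0.4665, -0.0491, 0.1507]
tcp_rot: [0.57, 0.822, -0.001, 0.001]
contact_force: [-2.3, -1.6, 3.5]
opening: 0.5
finger_force: 60.4
time: 4.02
eef_pos: [0.4666, -0.0491, 0.1507]
tcp_rot: [0.57, 0.822, -0.001, 0.001]
contact_force: [-2.8, -1.3, 5.9]
opening: 0.497
finger_force: 60.3
t 4.0167 tcp [ 0.4666 -0.0491  0.1507] yaw 110.55160221526546 q [-0.3209 -0.0927  2.141  -0.0015  1.0923 -0.6789] F [-2.793  -1.2933  5.8748] op 0.4972568631465648 60.306177735328674
tool delta [ 0.0003 -0.      0.0017]
```

```bash
python3 -m inch '[[0.7,0,0,-0.001,0],[0.7,0,0,-0.001,4],[0.7,0,0,-0.001,9],[0.7,0,0,-0.001,14],[0.7,0,0,-0.001,19]]'
python3 -m inch '[[0.7,0,0,0,6],[0.7,0,0,0,12],[0.7,0,0,0,18],[0.7,0,0,0,24],[0.7,0,0,0,30]]'
python3 -m inch '[[0.7,0,0,0,6],[0.7,0,0,0,12],[0.7,0,0,0,18],[0.7,0,0,0,24],[0.7,0,0,0,30]]'
python3 d.py .4664 -.0488 .151
```

```text
time: 4.43
eef_pos: [0.4667, -0.0491, 0.1507]
tcp_rot: [0.699, 0.715, -0.0, 0.001]
contact_force: [-0.8, -2.3, 2.2]
opening: 0.501
finger_force: 61.1
time: 4.85
eef_pos: [0.467, -0.0493, 0.1507]
tcp_rot: [0.86, 0.51, 0.0, 0.002]
contact_force: [-0.5, -2.2, 0.5]
opening: 0.504
finger_force: 61.2
time: 5.27
eef_pos: [0.4671, -0.0497, 0.1507]
tcp_rot: [0.963, 0.27, 0.001, 0.002]
contact_force: [0.6, -3.6, 0.7]
opening: 0.504
finger_force: 61.2
t 5.2667 tcp [ 0.4671 -0.0497  0.1507] yaw 31.31826231467315 q [-0.3211 -0.0928  2.141  -0.0029  1.0897  0.7045] F [ 0.6348 -3.615   0.69  ] op 0.5035723405017168 61.205214858055115
tool delta [-0.0001 -0.0011 -0.0003]
```

```bash
python3 -m inch '[[0.7,0,0,0,6],[0.7,0,0,0,12],[0.7,0,0,0,18],[0.7,0,0,0,21],[0.7,0,0,0,21]]'
python3 - <<'E'
from h import *
np.set_printoptions(precision=4,suppress=True)
for n in("top","scene"):
    p=ctrl.read_camera(n); save(p,n+"2")
    A=(240,310,160,280) if 0 else None
    P,C,U,V=cloud(p,150,400,150,310)
    d=P[:,:2]-[.4664,-.0488]; rr=np.hypot(*d.T)
    w=(P[:,2]>.125)&(P[:,2]<.148)&(rr>.05)&(rr<.125)&(d[:,1]>.02)
    if w.sum(): 
        print(n,w.sum(),P[w].mean(0)); 
        print(cv2.minAreaRect(P[w][:,:2].astype(np.float32)))
        far=w&(rr>.08);m=d[far].mean(0); print(np.degrees(np.arctan2(m[1],m[0])),np.degrees(np.arctan2(*d[w].mean(0)[::-1])))
        a=cv2.imread(f"pics/{n}2.png")[170:290,120:320]; cv2.imwrite(f"pics/{n}2c.png",cv2.resize(a,(800,480),interpolation=cv2.INTER_CUBIC))
E
```

```text
time: 5.68
eef_pos: [0.467, -0.0499, 0.1507]
tcp_rot: [0.996, 0.092, 0.001, 0.002]
contact_force: [0.0, -7.5, -0.4]
opening: 0.506
finger_force: 61.1
top 626 [0.4645 0.0438 0.1392]
((0.4647609293460846, 0.03592338785529137), (0.08448277413845062, 0.07299920916557312), 6.546993732452393)
92.26156689233187 91.15783207842323
scene 468 [0.4568 0.0368 0.1367]
((0.46220648288726807, 0.033196888864040375), (0.08702680468559265, 0.0795375406742096), 5.724090576171875)
95.71556421822567 96.39889235494365
```

View pics/top2c.png

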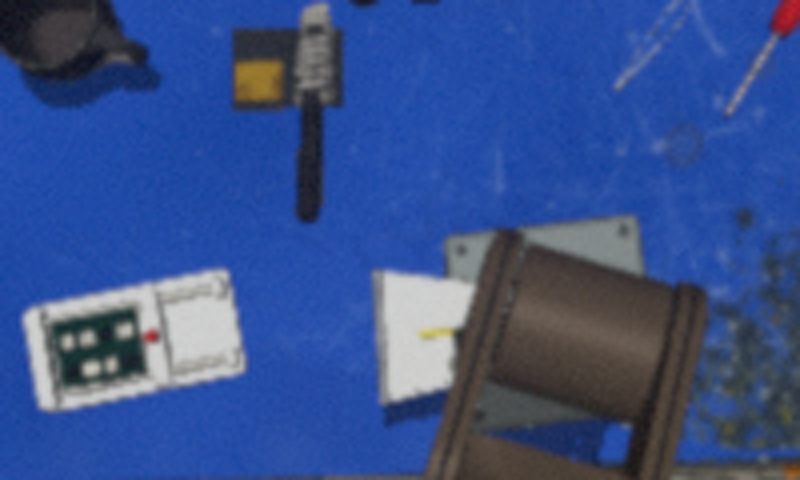

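```bash
cat > e.py <<'E'
from h import *
np.set_printoptions(precision=4,suppress=True)
from scipy.spatial.transform import Rotation as Q
import sys
dz=float(sys.argv[1])
p=ctrl.read_camera("top"); save(p,sys.argv[2])
a=cv2.imread(f"pics/{sys.argv[2]}.png")[170:290,120:320]; cv2.imwrite(f"pics/{sys.argv[2]}c.png",cv2.resize(a,(800,480),interpolation=cv2.INTER_CUBIC))
P,C,U,V=cloud(p,190,280,200,300); c=np.array([.4664,-.0488])
# white scoop pixels near the mouth, positions at the known top height
w=(C.min(1)>120)&(P[:,2]>.115-dz)&(P[:,2]<.15)&(P[:,1]>.03)
X=np.array([px(p,(u,v),.138-dz)[:2] for u,v in zip(U[w],V[w])])
ys=[];ed=[]
for lo in np.arange(.034,.066,.004):
    m=(X[:,1]>=lo)&(X[:,1]<lo+.004)
    if m.sum()>3: ys.append(X[m][:,1].mean()); ed.append((X[m][:,0].min()+X[m][:,0].max())/2)
f=np.polyfit(ys,ed,1); print("mid line",np.array(ys),np.array(ed),"dir",90-np.degrees(np.arctan(f[0])))
me=np.array([np.mean(ed),np.mean(ys)])-c; print("bearing of mids",np.degrees(np.arctan2(me[1],me[0])))
rows=np.unique(V[w]); L=np.array([(U[w][V[w]==r].min(),r) for r in rows]); L=L[3:-3]
E_=np.array([px(p,l,.138-dz)[:2] for l in L]); g=np.polyfit(E_[:,0],E_[:,1],1); print("edge normal",90+np.degrees(np.arctan(g[0])))
E
python3 e.py 0 top3; python3 d.py .4664 -.0488 .151
```

```text
mid line [0.0362 0.04   0.0441 0.048  0.0521 0.0559 0.0601 0.0639] [0.4631 0.4632 0.4621 0.4621 0.461  0.461  0.4625 0.4626] dir 91.96059192969211
bearing of mids 92.42744972315803
edge normal 92.48042202222133
t 5.8333 tcp [ 0.467  -0.0499  0.1508] yaw 10.6536935299357 q [-0.3214 -0.0927  2.1409 -0.0033  1.0899  1.065 ] F [-0.4511 -6.2792 -0.8517] op 0.500573151340353 61.141260266304016
tool delta [-0.0004 -0.0012 -0.0003]
```

```bash
python3 -m inch '[[0.7,0,0,0,0.5],[0.7,0,0,0.003,0.5],[0.7,0,0,0.006,0.5],[0.7,0,0,0.009,0.5],[0.7,0,0,0.011,0.5]]' 90
python3 -m inch '[[0.7,0,0,0.001,0],[0.7,0,0,0.002,0],[0.7,0,0,0.002,0],[0.7,0,0,0.002,0],[0.7,0,0,0.002,0]]'
python3 d.py .4664 -.0488 .139
```

```text
time: 6.25
eef_pos: [0.4674, -0.05, 0.1417]
tcp_rot: [0.996, 0.089, 0.001, 0.002]
contact_force: [-3.1, -3.7, 9.2]
opening: 0.494
finger_force: 91.1
time: 6.67
eef_pos: [0.4673, -0.05, 0.1396]
tcp_rot: [0.996, 0.089, 0.001, 0.002]
contact_force: [-3.5, -4.1, 8.0]
opening: 0.497
finger_force: 91.1
t 6.6667 tcp [ 0.4673 -0.05    0.1396] yaw 10.195448172691194 q [-0.3213 -0.0764  2.1483 -0.0035  1.0664  1.0733] F [-3.4773 -4.0944  7.9776] op 0.49676883776411335 91.14143371582031
tool delta [-0.0007 -0.0013  0.0006]
```

Moved 11.2 mm, not at the stop yet. I'll press on until the force rises.

```bash
python3 -m inch '[[0.7,0,0,0.001,0],[0.7,0,0,0.002,0],[0.7,0,0,0.002,0],[0.7,0,0,0.002,0]]'
python3 d.py .4664 -.0488 .139
```

```text
time: 7.0
eef_pos: [0.4676, -0.05, 0.1389]
tcp_rot: [0.996, 0.089, 0.001, 0.002]
contact_force: [-5.9, -3.9, 15.2]
opening: 0.497
finger_force: 92.1
t 7.0 tcp [ 0.4676 -0.05    0.1389] yaw 10.203103801799685 q [-0.3211 -0.0747  2.1482 -0.0034  1.0652  1.0733] F [-5.9086 -3.8779 15.225 ] op 0.49690974290724826 92.09360718727112
tool delta [-0.0009 -0.0013 -0.0001]
```

```bash
python3 -m inch '[[0.7,0,0,0.001,0],[0.7,0,0,0.002,0],[0.7,0,0,0.003,0],[0.7,0,0,0.003,0],[0.7,0,0,0.003,0]]'
python3 d.py .4664 -.0488 .139
```

```text
time: 7.42
eef_pos: [0.468, -0.05, 0.1387]
tcp_rot: [0.996, 0.089, 0.001, 0.002]
contact_force: [-11.7, -2.5, 28.0]
opening: 0.498
finger_force: 93.5
t 7.4167 tcp [ 0.468  -0.05    0.1387] yaw 10.211734997672654 q [-0.3209 -0.073   2.147  -0.0034  1.0651  1.0733] F [-11.7028  -2.4718  28.0207] op 0.49824859867073634 93.53203296661377
tool delta [-0.0014 -0.0015 -0.0003]
```

```bash
python3 -m inch '[[0.7,0,0,-0.002,0],[0.7,0,0,-0.003,0],[0.4,0,0,-0.003,0],[0.2,0,0,-0.003,0],[0,0,0,-0.003,0]]' 20
python3 -m inch '[[0,0,0,0,0],[0,0,0,0,0],[0,0,0,-0.01,0],[0,0,0,-0.03,0],[0,0,0,-0.06,0]]'
python3 -m inch '[[0,0,0,-0.035,0],[0,0,0,-0.06,0],[0,0,0,-0.06,0]]'
python3 d.py .27 -.38 .29
```

```text
time: 7.83
eef_pos: [0.4659, -0.0478, 0.1346]
tcp_rot: [0.996, 0.088, -0.0, -0.001]
contact_force: [0.8, 0.0, 0.4]
opening: 0.863
finger_force: 0.0
time: 8.25
eef_pos: [0.4643, -0.0478, 0.1935]
tcp_rot: [0.996, 0.087, -0.003, -0.001]
contact_force: [0.4, 0.6, -0.3]
opening: 0.996
finger_force: 0.0
time: 8.5
eef_pos: [0.4694, -0.0494, 0.263]
tcp_rot: [0.996, 0.088, 0.006, 0.002]
contact_force: [1.3, 0.1, 0.9]
opening: 1.0
finger_force: 0.0
t 8.5 tcp [ 0.4694 -0.0494  0.263 ] yaw 10.044135353694598 q [-0.3205 -0.2087  2.0292  0.0003  1.3085  1.075 ] F [1.3237 0.0595 0.9441] op 0.999722631973626 0.0
tool delta [-0.2536  0.2909 -0.0282]
```

```bash
python3 -m inch '[[0,-0.01,0.015,0,0],[0,-0.03,0.045,0,0],[0,-0.05,0.075,0,0],[0,-0.07,0.105,0,0],[0,-0.09,0.135,0,0]]'
python3 -m inch '[[0,-0.02,0.03,0,0],[0,-0.035,0.055,0,0],[0,-0.05,0.08,0,0],[0,-0.05,0.08,0,0],[0,-0.05,0.08,0,0]]'
python3 e.py 0.012 top4; python3 m.py 2>/dev/null | grep -v '^ '; python3 -c "
from h import *
p=ctrl.read_camera('scene');a=p['pixels'][150:270,220:380,::-1];cv2.imwrite('pics/s4.png',cv2.resize(a,(800,600),interpolation=cv2.INTER_CUBIC))"
```

```text
time: 8.92
eef_pos: [0.4002, -0.198, 0.2553]
tcp_rot: [0.996, 0.088, 0.0, -0.0]
contact_force: [0.6, 0.3, 0.4]
opening: 1.001
finger_force: 0.0
time: 9.33
eef_pos: [0.3652, -0.2854, 0.255]
tcp_rot: [0.996, 0.086, -0.0, -0.001]
contact_force: [-0.7, -0.3, 0.4]
opening: 0.997
finger_force: 0.0
mid line [0.0361 0.0401 0.0441 0.048  0.0521 0.056  0.06   0.064 ] [0.4629 0.463  0.4631 0.4619 0.4633 0.4634 0.4622 0.4623] dir 90.85043429141089
bearing of mids 92.11388982098808
edge normal 93.61369517711745
knob 151 [ 0.4662 -0.0479  0.1784] [ 0.4657 -0.0482  0.1787] 259.33112582781456 251.3774834437086
[ 0.4462 -0.0681  0.1771] [ 0.4871 -0.0293  0.1843]
stripe 0 [nan nan nan] [nan nan nan] nan nan
[]
scoop 0 [nan nan nan] [nan nan nan] nan nan
holdcol 1424 [0.4613 0.2539 0.0206] [0.4612 0.2536 0.0212] 153.1558988764045 254.82303370786516
((153.07693481445312, 254.8845977783203), (27.260143280029297, 53.1474723815918), 78.69007110595703) [0.461  0.2542 0.02  ]
board 245 [0.4561 0.279  0.0259] [0.4578 0.2797 0.0257] 143.84489795918367 256.31020408163266
((143.9705810546875, 256.61761474609375), (16.378250122070312, 21.367652893066406), 77.47119140625) [0.4569 0.2795 0.025 ]
box ((0.466412216424942, -0.04905153065919876), (0.1400088220834732, 0.14027979969978333), 5.05614709854126)
```

View pics/top4c.png

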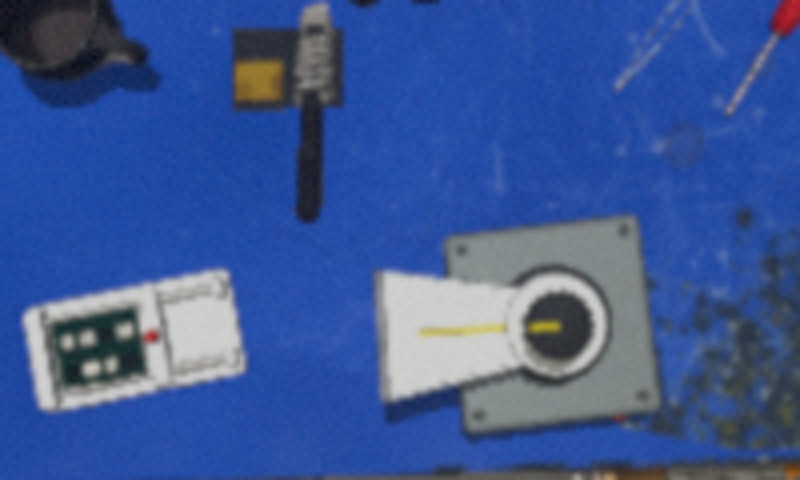

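View pics/s4.png

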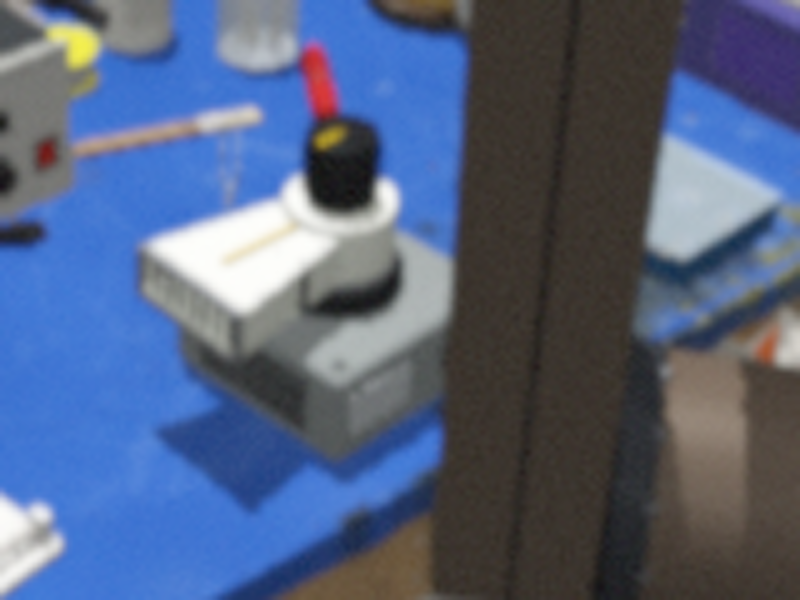

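The top view shows the scoop stripe running from (505,328) to (420,332) in the crop, in line with the board at (100,347). In the scene view no red band shows under the barrel, and the knob top measures about 178 mm, which matches home. The holder has not moved.

```bash
python3 -c "
from plant import ctrl
print(ctrl.sign_off())"
```

```text
the job is handed in; nothing more can be done
None
```

The nozzle points at the green board (about 92° measured, 91.7° needed), sits fully home with the red band hidden, and the job is handed in at about 9.5 s with the arm clear and the holder unmoved.

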